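# Mix the reagent bottles on the touch mixer and lock it again

## Task

Unlock the mixer by pulling its spring pin up and turning it a quarter turn so that it stays out by itself, and slide the cover fully open. Then mix every amber bottle, one at a time from the largest to the smallest: hold it upright in the gripper on the middle of the pad, press the pad fully down for about a second, and stand the bottle upright in the steel tray. When all are in the tray, slide the cover shut over the pad and turn the pin back so that it springs fully home and locks it; leave the other things on the bench alone.

Things in the scene. Friction and masses are not known exactly. Their poses are not given: they have to be found in the camera images.
- mixer: Bench bottle mixer, fixed to the bench: white housing 180 (x) by 250 (y) by 50 mm high. Origin on the bench (housing x -105 to +75 mm, y -125 to +125), z up; at yaw 0 its axes are the world's. Round pad centred at (0, -65) mm; cover slides along its +y; pin axis at (-78, -10) mm, in a dark bracket at the housing's -x edge.
- pad_rest (a point): Centre of the top of the pad when not pressed, 66 mm above the bench, fixed to the mixer. The pad is a black rubber disc of 80 mm diameter; while the cover is closed the cover hides it.
- pad (a joint): How far the pad is pressed down, m: 0 up, 0.010 fully down on its stop (about 5 N starts it, 10 N on top in all, bottle's weight included, brings it fully down); it springs back up.
- cover (a joint): Sliding aluminium cover plate, 100 by 100 mm, top 78 mm above the bench: 0 closed (over the pad, end stop), 0.115 fully open (slid along the mixer's +y, end stop). Slides stiffly (about 2 N) and stays where left. While the spring pin is in, its tongue is locked.
- cover_grip (a point): Middle of the cover's black handle bar: 60 mm long along the mixer's x, 14 mm wide (along y), 22 mm high, underside 98 mm and top 120 mm above the bench; moves with the cover.
- pin (a joint): Lift of the spring pin, m: 0 fully in (through a hole in the cover's tongue; the cover must be within 2 mm of closed), 0.022 at its upper stop. The spring pulls down with 4.5 N (in) to 8 N (full lift). Lifted 18 mm or more and turned a quarter turn, it can be let go and rests in shallow notches at about 0.014, clear of the cover. To free it lift it over 3 mm, turn back to 0 rad: it springs in.
- pin_knob (a joint): Turn of the pin's knob about the vertical, rad: 0 as it stands when in (deep slot), about +1.57 (counter-clockwise from above) or -1.57 in the rest notches; stops at +-1.75.
- pin_grip (a point): Grip point on the pin's axis in the upper half of its black knob; moves and turns with it. The knob is a bar 40 mm long (along this point's y, which is the mixer's y at 0 rad), 12 mm wide (along this point's x), 24 mm high: with the pin in, from 122 to 146 mm above the bench (grip point 137 mm); the collar under it (36 by 32 mm) ends at 110 mm.
- tray: Shallow steel tray fixed on the bench, 270 (its x) by 165 (its y) mm outside, walls 4 mm thick and 16 mm high, floor 4 mm thick; origin at the centre of its underside.
- bottle_a: Closed round reagent bottle of amber glass with white screw cap and blank paper label, the largest of the four sizes: 58 mm diameter, 96 mm high in all, straight body up to 67 mm; origin at the centre of its underside, z towards the cap. May be absent.
- bottle_b: Closed round reagent bottle of amber glass with white screw cap and blank paper label, the second largest of the four sizes: 50 mm diameter, 80 mm high in all, straight body up to 56 mm; origin at the centre of its underside, z towards the cap. May be absent.
- bottle_c: Closed round reagent bottle of amber glass with white screw cap and blank paper label, the third largest of the four sizes: 43 mm diameter, 66 mm high in all, straight body up to 46 mm; origin at the centre of its underside, z towards the cap. May be absent.
- bottle_d: Closed round reagent bottle of amber glass with white screw cap and blank paper label, the smallest of the four sizes: 36 mm diameter, 54 mm high in all, straight body up to 38 mm; origin at the centre of its underside, z towards the cap. May be absent.
- beaker: Glass beaker, 68 mm diameter, 85 mm high, not part of the job; origin under its centre.
- tip_box: Grey plastic box with white lid, 85 by 120 by 55 mm, not part of the job; origin under its centre.
- wash_bottle: White plastic bottle, 60 mm diameter, 150 mm high, not part of the job; origin under its centre.

How it is judged:
By the outcome, as a careful person would: the job done as asked, in the order asked, and still so for the second after the job is handed in, with the robot touching nothing.
Of bottle_a, bottle_b, bottle_c, bottle_d only 2 to 3 are there at a start; the rules pass over those that are not, and their reading is None.
At some moment in a run one of bottle_a, bottle_b, bottle_c, bottle_d may be knocked a few centimetres aside while the robot is not near it.
It also fails if it takes over 210 s, if anything falls off the work surface, if the arm or the gripper's body presses on something with over 40 N, if the wrist force passes 120 N, or if a joint passes its speed limit or range.

## Robot

A 6-joint arm with a two-finger parallel gripper is mounted at the origin on the work surface. World frame = base frame: x ahead of the robot, y to its left, z up, the work surface at z = 0. Lengths are in m, angles in rad, forces in N, time in s.
With the tool pointing down it reaches from about 0.25 to 0.775 m from the base axis. Payload 4 kg.
Tool frame: the origin (TCP) lies at the very end of the fingers, on their centre line; the grasp point (between the pads) lies 19 mm behind it (robot.hold_point_z is the distance from the TCP to the grasp point, in m); y points along the fingers, z is the direction in which the jaws open and shut, and the axes are right-handed (so a half turn about y gives the same grasp; the last joint's range is limited). The gripper opens to 94 mm and grips with 3 to 60 N. Pads are 16 mm wide; open, the fingers measure 119 mm over their backs; the gripper's body (75 mm by 177 mm) begins 78 mm behind the grasp point.
Start: joints at [-0.103, 0.087, 1.371, -0, 1.684, -0.103], TCP at [0.55, -0, 0.206] pointing down, gripper open.
Joint ranges: [-3.1, 3.1], [-0.76, 2.03], [0.27, 2.55], [-1.08, 4.22], [0.17, 2.65], [-2.57, 2.57]. Speed limits (rad/s): [2.79, 2.79, 3.14, 3.14, 3.14, 3.14].

## Interface

Orientations are given as a unit quaternion [w, x, y, z].
In Python, from rig import robot gives the robot as it stands.
- The arm moves only by the shell command python3 -m inch 'ROWS'. ROWS is JSON, a list of rows, each a list of 3 entries, a list of its own where there are three numbers: the shift along the tool's x, y, z in cm, then the turn, a rotation vector about the tool's x, y, z in rad, then the finger opening in cm, from 0 to 9.4. In form: [[[tx, ty, tz], [rx, ry, rz], jaw], ...]. A call has 1 to 12 rows; each row shifts and turns the pose as measured when the row begins, along the tool's axes as they then stand; what a row does not reach is not made up. A row lasts 1/8 s, in which the tool goes at most 62.5 mm and 10.7 degrees, less where a joint would pass 70% of its speed; a pose out of reach is approached as far as the arm can. A call is refused whole if a number of a shift passes 6.25 or a number of a turn 0.188, either way. A call with a gripper value outside its range is refused whole. The fingers move at their own pace and stop on an object; the grip force is fixed at half the most. Time passes only in rows, so rows that do not move let the fingers close. It gives the time, the measured TCP pose, the force and the opening at its end, in the units of the state.
- robot.sense(): the state, without advancing time (a new reading comes with each control period).
- robot.get_image(name): name is "scene" or "side" or "wrist"; returns a dict with "color" (480x640x3 uint8, red, green, blue), "vertical_fov" (degrees; the focal length in pixels is half the picture's height over the tangent of half this angle, whatever the lens; pixels are square), "cx", "cy" (the principal point, pixels), "k1" (the pictures are not rectified: a ray, as slopes to the right and down, at radius r is drawn at 1 + k1 r^2 times it, then the intrinsics apply), "position" and "attitude" of the camera in the world. Camera axes: x right, y down, z forward; pixel columns grow to the right and rows downward; lengths in m; the calibration is good to about 2 mm. A picture is of the moment at which its call begins. There is no depth.
- robot.hand_in(): hands the job in, once; it reports no verdict.
Trained networks look in the newest picture that a camera, given by its name, has taken for a name from the list of things; names that differ only in an ending like _2 or _b are one class to them, and where a whole thing is asked for, a point or a joint stands for the part that bears it (a point fixed in the world has none). Each returns a list of dicts, best first, with "p" (0 to 1); they miss things now and then, are a little off and sometimes report something else, mostly with a low value. They report only what shows in the picture. A call takes as long as a camera call.
- robot.recognise(label, camera): "rect" ([left, top, width, height] in pixels, round what is visible of it).
- robot.regions_of(label, camera): "mask" (480x640 bool, what is visible of it) and "rect" ([left, top, width, height] in pixels, round what is visible of it).
The state is a dict: "t": time; "qpos": joint angles; "qd": joint speeds; "joint_efforts": joint torques, N m; "ee_pos": TCP position; "orientation": TCP orientation; "wrist_force": force on the tool from outside, world axes, zero at the start; "moment": the same for the moment, N m; "width": finger opening in m.
Only numpy, scipy, OpenCV 4.12 (cv2) and the standard library are available. Lean on these libraries where they do the work, as an engineer would, in place of code of your own. Each camera call takes 0.05 s, during which the arm holds its last target. There are 200 camera calls.

## Working session

There is one attempt and no reset: what is moved stays moved. The work goes in short steps, Python scripts to look and compute and a shell command to move; the robot and the scene stay as the last step left them, time stands still between calls to the robot, and variables do not carry over. Pictures are saved under pics/ and viewed, about 12 in all and at most 16, crops included, and the job is handed in when it is done.

```bash
mkdir -p pics; ls
python3 - <<'E'
from rig import robot
import cv2,numpy as np
s=robot.sense(); print(s)
for n in ("scene","side","wrist"):
    im=robot.get_image(n); cv2.imwrite(f"pics/0_{n}.png",im["color"][:,:,::-1])
    print(n,{k:v for k,v in im.items() if k!="color"})
    for l in ("mixer","cover","pin_knob","tray","bottle_a","beaker","tip_box","wash_bottle"):
        print(l,[(np.round(d["rect"]).tolist(),round(d["p"],2)) for d in robot.recognise(l,n)][:5])
E
```

```text
pics
{'t': 0.0, 'qpos': array([-1.03071977e-01,  8.79938660e-02,  1.37222603e+00, -3.80066599e-05,
        1.68360465e+00, -1.03073637e-01]), 'qd': array([0.00024439, 0.00181504, 0.00165161, 0.00092586, 0.00068286,
       0.00048677]), 'joint_efforts': array([ 1.28542815e-03, -3.40182602e+01, -3.02423716e+01,  7.18220207e-02,
        3.29729996e-02, -1.13141955e-04]), 'ee_pos': array([5.49457221e-01, 5.36253008e-05, 2.04297262e-01]), 'orientation': array([ 0.49949108, -0.50050701,  0.50060433, -0.49939633]), 'wrist_force': array([-0.13478236,  0.10733949, -0.10580055]), 'moment': array([-0.04037541, -0.02717677, -0.00285489]), 'width': 0.09421935402335832}
scene {'vertical_fov': 50.67346135261314, 'cx': 324.9806036216523, 'cy': 238.6287441945805, 'k1': -0.06815627645195232, 'position': array([ 1.53206044, -0.33703148,  0.95211394]), 'attitude': array([-0.35277238,  0.7339801 ,  0.5282793 , -0.24030364])}
mixer [([268.0, 213.0, 110.0, 89.0], 0.89)]
cover [([279.0, 233.0, 43.0, 44.0], 0.79), ([385.0, 203.0, 96.0, 64.0], 0.48)]
pin_knob [([270.0, 213.0, 105.0, 86.0], 0.59), ([304.0, 214
[... 964 characters left out ...]
0, 47.0], 0.6)]
tip_box [([298.0, 190.0, 50.0, 42.0], 0.67)]
wash_bottle [([475.0, 261.0, 45.0, 72.0], 0.6), ([295.0, 234.0, 13.0, 17.0], 0.43)]
wrist {'vertical_fov': 60.3640018331068, 'cx': 315.8868577762452, 'cy': 240.05747714312568, 'k1': 0.00800418612470129, 'position': array([0.54940175, 0.0720606 , 0.38540425]), 'attitude': array([ 1.25007859e-01,  9.92155469e-01, -4.96634579e-05,  7.47463998e-04])}
mixer [([217.0, 58.0, 238.0, 305.0], 0.62)]
cover [([283.0, 212.0, 138.0, 153.0], 0.9)]
pin_knob [([232.0, 229.0, 28.0, 70.0], 0.58)]
tray []
bottle_a [([273.0, 438.0, 54.0, 42.0], 0.95), ([178.0, 417.0, 53.0, 50.0], 0.7)]
beaker []
tip_box [([535.0, 3.0, 105.0, 54.0], 0.8)]
wash_bottle []
```

```bash
cat > h.py <<'E'
from rig import robot
import cv2,numpy as np
from scipy.spatial.transform import Rotation as R
def Q(q): return R.from_quat([q[1],q[2],q[3],q[0]])
def K(im):
    f=240/np.tan(np.radians(im["vertical_fov"]/2)); return f
def ray(im,u,v):
    f=K(im); d=np.array([(u-im["cx"])/f,(v-im["cy"])/f]); x=d.copy()
    for _ in range(20): x=d/(1+im["k1"]*(x@x))
    return Q(im["attitude"]).apply([x[0],x[1],1.])
def at_z(im,u,v,z):
    r=ray(im,u,v); p=im["position"]; return p+r*(z-p[2])/r[2]
def proj(im,P):
    c=Q(im["attitude"]).inv().apply(np.atleast_2d(P)-im["position"]); x=c[:,:2]/c[:,2:]
    x=x*(1+im["k1"]*(x**2).sum(1))[:,None]; return x*K(im)+[im["cx"],im["cy"]]
def save(im,name): cv2.imwrite("pics/"+name+".png",im["color"][:,:,::-1])
def tool():
    s=robot.sense(); return s["ee_pos"],Q(s["orientation"])
def to_tool(P):
    "shift in cm in tool axes from TCP to world point P"
    p,r=tool(); return np.round(r.inv().apply(np.array(P)-p)*100,2)
E
python3 -c "
import cv2,numpy as np
a=cv2.imread('pics/0_scene.png')[150:400,130:530];b=cv2.imread('pics/0_side.png')[150:450,120:540]
cv2.imwrite('pics/v1.png',cv2.resize(a,(800,500)));cv2.imwrite('pics/v2.png',cv2.resize(b,(800,571)))
from h import *
print(Q(robot.sense()['orientation']).as_matrix().round(3))"
```

```text
[[-0.  0.  1.]
 [-1.  0. -0.]
 [-0. -1.  0.]]
```

View pics/v1.png

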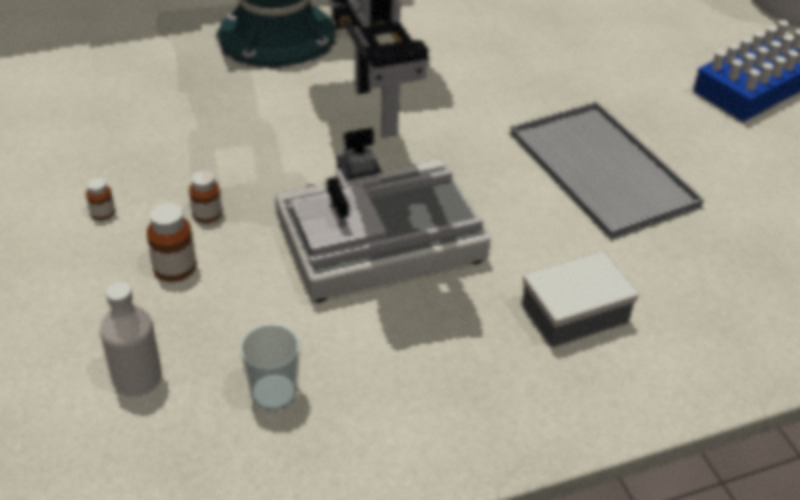

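View pics/v2.png

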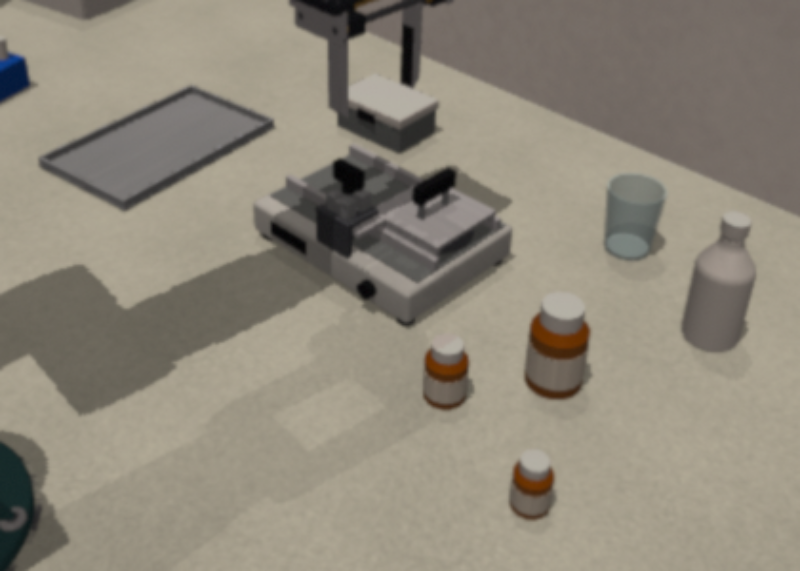

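View pics/0_wrist.png

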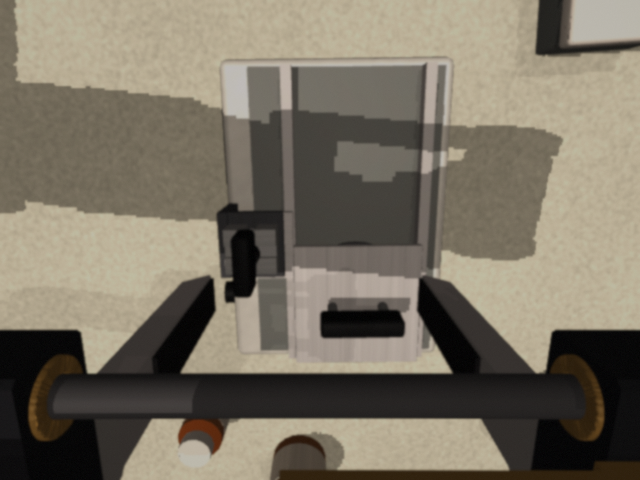

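The wrist view shows the mixer near yaw 0. The knob is at (243,262), the handle bar runs (322–403, 324), and the housing's far edge runs (222,62)–(452,58). Three bottles are to the -y side of the mixer. Next I measure.

```bash
cat > m.py <<'E'
from h import *
ims={n:robot.get_image(n) for n in("scene","side")}
w=robot.get_image("wrist")
print("housing top corners",at_z(w,222,62,.05),at_z(w,452,58,.05))
print("handle ends",at_z(w,322,316,.12),at_z(w,403,314,.12))
print("knob top",at_z(w,243,232,.146),at_z(w,243,293,.146))
m={}
for n in ims:
    for d in robot.regions_of("bottle_a",n)[:5]:
        r=d["rect"]; ys,xs=np.nonzero(d["mask"])
        im=ims[n]; b=at_z(im,r[0]+r[2]/2,r[1]+r[3],0) # near foot
        v=b[:2]-im["position"][:2]; dist=np.linalg.norm(b-im["position"])
        wd=r[2]/K(im)*dist; c=b[:2]+v/np.linalg.norm(v)*wd/2*0.9
        print(n,round(d["p"],2),np.round(r),"centre",c.round(3),"width",wd.round(3))
    for d in robot.regions_of("tray",n)[:1]:
        c,_=cv2.findContours(d["mask"].astype(np.uint8),0,2); c=max(c,key=cv2.contourArea)
        P=np.array([at_z(ims[n],*p[0],.016)[:2] for p in c])
        print("tray",n,cv2.minAreaRect((P*1000).astype(np.float32)),cv2.boxPoints(cv2.minAreaRect((P*1000).astype(np.float32))).round())
E
python3 m.py
```

```text
housing top corners [0.47909915 0.12478506 0.05      ] [0.65231139 0.12757385 0.05      ]
handle ends [ 0.55405814 -0.05049231  0.12      ] [ 0.61039225 -0.04899866  0.12      ]
knob top [0.50635083 0.01573169 0.146     ] [ 0.50466244 -0.02303527  0.146     ]
scene 0.85 [225. 235.  15.  28.] centre [ 0.451 -0.219] width 0.043
scene 0.65 [204. 251.  22.  42.] centre [ 0.543 -0.287] width 0.058
scene 0.52 [171. 240.  13.  19.] centre [ 0.386 -0.365] width 0.038
tray scene ((528.5363159179688, 365.2310791015625), (285.3529052734375, 182.0395965576172), 6.508878707885742) [[376. 439.]
 [397. 259.]
 [681. 291.]
 [660. 472.]]
side 0.88 [344. 324.  24.  40.] centre [ 0.448 -0.214] width 0.046
side 0.88 [385. 386.  26.  38.] centre [ 0.395 -0.354] width 0.045
side 0.63 [395. 302.  39.  59.] centre [ 0.543 -0.281] width 0.075
tray side ((511.7051086425781, 362.3385009765625), (291.7991943359375, 187.84774780273438), 6.896218776702881) [[356. 438.]
 [378. 252.]
 [668. 287.]
 [645. 473.]]
```

```bash
python3 -m inch '[[[0.3,1.2,-2.2],[0,0,0],6],[[0.3,1.2,-2.2],[0,0,0],5],[[0,0,0],[0,0,0],5],[[0,0,0],[0,0,0],5]]'
cat > look.py <<'E'
import sys
from h import *
w=robot.get_image("wrist"); save(w,sys.argv[1]); print(robot.sense()["ee_pos"].round(4),w["position"])
E
python3 look.py 1w
```

```text
t: 2.2
ee_pos: [0.5062, -0.0061, 0.1816]
orientation: [0.501, -0.499, 0.499, -0.501]
wrist_force: [0.2, -0.7, -0.2]
width: 0.0578
[ 0.5062 -0.0061  0.1816] [0.50515215 0.06595253 0.36148536]
```

View pics/1w.png

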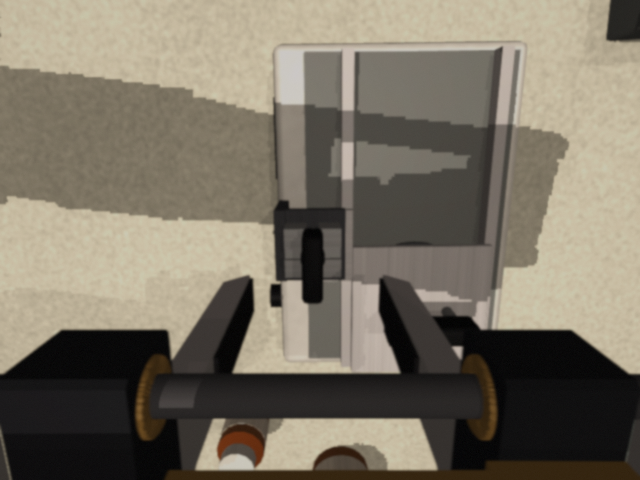

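Run:
```python
from h import *
w=robot.get_image("wrist")
a=at_z(w,313,230,.146);b=at_z(w,312,292,.146);print(a,b,(a+b)/2)
print(at_z(w,275,46,.05),at_z(w,525,44,.05), at_z(w,287,358,.05))
for s in(-1,1):
  p,r=tool(); print(proj(w,p+r.apply([0,-0.0,s*.029])))
print(to_tool([*((a+b)/2)[:2],.118]))
```

```text
[0.50441988 0.01634668 0.146     ] [ 0.50381035 -0.01906713  0.146     ] [ 0.50411512 -0.00136022  0.146     ]
[0.47789905 0.12522795 0.05      ] [0.65125013 0.1264154  0.05      ] [ 0.48207282 -0.11602793  0.05      ]
[[254.51451287 294.19390641]]
[[379.12742501 294.13470227]]
[-0.47  6.36 -0.23]
```

```bash
python3 -m inch '[[[0.05,2.2,-0.1],[0,0,0],4],[[0.05,2.1,-0.1],[0,0,0],3],[[0,2.0,0],[0,0,0],3],[[0,0,0],[0,0,0],3],[[0,0,0],[0,0,0],3]]'; python3 -m inch '[[[0,0,0],[0,0,0],0.5],[[0,0,0],[0,0,0],0.5],[[0,0,0],[0,0,0],0.5],[[0,0,0],[0,0,0],0.5],[[0,0,0],[0,0,0],0.5]]'
```

```text
t: 2.92
ee_pos: [0.5095, -0.0072, 0.1204]
orientation: [0.502, -0.498, 0.497, -0.502]
wrist_force: [0.6, -0.2, 0.3]
width: 0.0301
t: 3.55
ee_pos: [0.5043, -0.0072, 0.1213]
orientation: [-0.499, 0.501, -0.5, 0.499]
wrist_force: [-1.9, 0.4, -1.5]
width: 0.0118
```

```bash
python3 -m inch '[[[0,-0.5,0],[0,0,0],0.5],[[0,-0.6,0],[0,0,0],0.5],[[0,-0.6,0],[0,0,0],0.5],[[0,-0.4,0],[0,0,0],0.5],[[0,-0.2,0],[0,0,0],0.5]]'
```

```text
t: 4.18
ee_pos: [0.5042, -0.0072, 0.1426]
orientation: [-0.499, 0.502, -0.501, 0.499]
wrist_force: [0.3, -1.1, -8.8]
width: 0.0118
```

```bash
python3 -m inch '[[[0,0,0],[0,-0.17,0],0.5],[[0,0,0],[0,-0.17,0],0.5],[[0,0,0],[0,-0.17,0],0.5],[[0,0,0],[0,-0.17,0],0.5],[[0,0,0],[0,-0.17,0],0.5],[[0,0,0],[0,-0.17,0],0.5],[[0,0,0],[0,-0.17,0],0.5],[[0,0,0],[0,-0.17,0],0.5]]'
python3 - <<'E'
from h import *
p,r=tool(); z=r.as_matrix()[:,2]; print(p,np.arctan2(z[1],z[0]),robot.sense()["moment"],robot.sense()["qpos"].round(2))
E
```

```text
t: 5.18
ee_pos: [0.5042, -0.0071, 0.1406]
orientation: [-0.704, 0.705, -0.061, 0.056]
wrist_force: [0.2, -0.6, -8.1]
width: 0.0119
[ 0.50422075 -0.00709789  0.14056218] 1.4055988760580254 [-0.00330818 -0.61389758  0.03651651] [-0.13  0.01  1.58 -0.    1.56 -1.53]
```

```bash
python3 -m inch '[[[0,-0.1,0],[0,-0.1,0],0.5],[[0,-0.05,0],[0,-0.065,0],0.5],[[0,-0.05,0],[0,-0.01,0],0.5],[[0,0.2,0],[0,0,0],0.5],[[0,0.2,0],[0,0,0],0.5],[[0,0.2,0],[0,0,0],0.5]]'
python3 - <<'E'
from h import *
p,r=tool(); z=r.as_matrix()[:,2]; print(p,np.arctan2(z[1],z[0]),robot.sense()["moment"])
E
```

```text
t: 5.92
ee_pos: [0.5042, -0.0071, 0.1355]
orientation: [0.707, -0.707, -0.003, 0.008]
wrist_force: [0.6, 0.5, -7.3]
width: 0.0121
[ 0.50417689 -0.00711525  0.13545639] 1.585113733949915 [ 0.01713414 -0.46659797  0.00160503]
```

```bash
python3 -m inch '[[[0,0.1,0],[0,0,0],0.5],[[0,0.1,0],[0,0,0],0.5],[[0,0,0],[0,0,0],0.5]]'; python3 -m inch '[[[0,0,0],[0,0,0],2.4],[[0,0,0],[0,0,0],2.8],[[0,0,0],[0,0,0],2.8],[[0,-2,0],[0,0,0],3],[[0,-3,0],[0,0,0],3],[[0,-3,0],[0,0,0],3],[[0,-1,0],[0,0,0],4]]'; python3 look.py 2w
```

```text
t: 6.3
ee_pos: [0.5042, -0.0071, 0.1352]
orientation: [-0.707, 0.707, 0.003, -0.007]
wrist_force: [-0.1, -1.2, -7.9]
width: 0.012
t: 7.18
ee_pos: [0.5061, -0.0071, 0.2311]
orientation: [-0.707, 0.707, 0.005, -0.005]
wrist_force: [0.4, 0.5, -0.5]
width: 0.0366
[ 0.5063 -0.0071  0.2315] [ 0.43386602 -0.00759864  0.41096483]
```

View pics/2w.png

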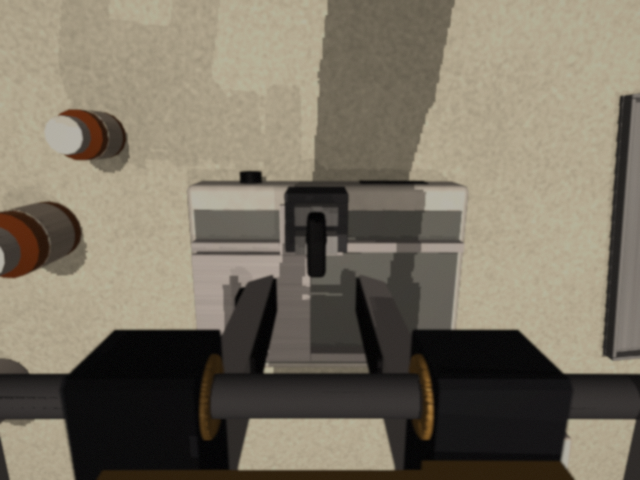

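```bash
python3 -m inch '[[[3.8,0,-2.6],[0,0,0],5],[[3.7,2,-2.5],[0,0,0],5],[[0,4,0],[0,0,0],5],[[0,2,0],[0,0,0],5],[[0,0,0],[0,0,0],5]]';  python3 - <<'E'
from h import *
w=robot.get_image("wrist"); save(w,"3w")
print([(d["rect"],d["p"]) for d in robot.recognise("cover_grip","wrist")], to_tool([.581,-.058,.094]))
print([(d["rect"],round(d["p"],2)) for d in robot.recognise("bottle_b","wrist")])
E
```

```text
t: 7.85
ee_pos: [0.5824, -0.0579, 0.1436]
orientation: [0.708, -0.707, -0.003, 0.007]
wrist_force: [0.5, -0.4, 0.1]
width: 0.0502
[([224.8, 95.6, 218.1, 235.2], 0.86)] [-0.26  5.23  0.01]
[([222.1, 96.5, 220.1, 235.1], 0.63), ([1.5, 121.2, 71.2, 88.2], 0.62), ([16.9, 0.0, 116.8, 61.3], 0.61)]
```

View pics/3w.png

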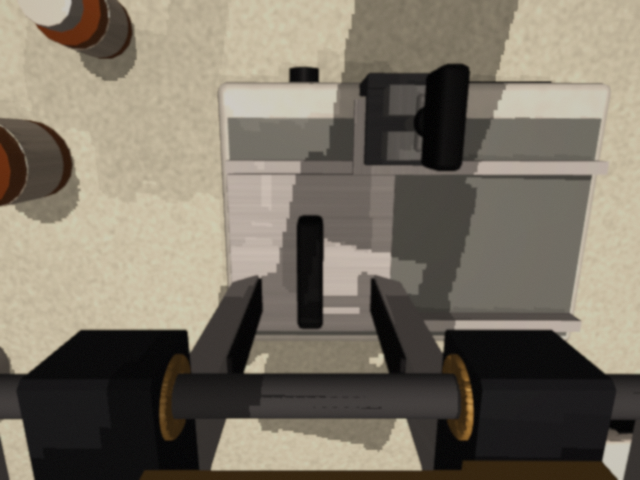

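Run:
```python
from h import *
w=robot.get_image("wrist")
print(at_z(w,310,216,.11),at_z(w,310,327,.12),at_z(w,297,270,.12),at_z(w,323,270,.12))
print(to_tool([.581,-.058,.094]))
```

```text
[ 0.55467715 -0.06143283  0.11      ] [ 0.61469212 -0.06059531  0.12      ] [ 0.58187738 -0.06785335  0.12      ] [ 0.58166722 -0.05409948  0.12      ]
[-0.38  5.44  0.03]
```

```bash
python3 -m inch '[[[-0.1,2,-0.2],[0,0,0],5],[[-0.1,2,-0.1],[0,0,0],4],[[0,1.3,0],[0,0,0],3],[[0,0,0],[0,0,0],2.5],[[0,0,0],[0,0,0],1],[[0,0,0],[0,0,0],0.5],[[0,0,0],[0,0,0],0.5],[[0,0,0],[0,0,0],0.5]]'
```

```text
t: 9.05
ee_pos: [0.5873, -0.0612, 0.1026]
orientation: [-0.706, 0.708, 0.012, 0.0]
wrist_force: [-0.3, 0.6, -1.8]
width: 0.0139
```

```bash
python3 -m inch '[[[0,0,0],[0,0,0],2.2],[[-0.1,0.5,0],[0,0,0],2.5],[[-0.1,0.5,0],[0,0,0],2.5],[[0,0,0],[0,0,0],0.5],[[0,0,0],[0,0,0],0.5],[[0,0,0],[0,0,0],0.5]]'; python3 -m inch '[[[0,0,1],[0,0,0],0.5],[[0,0,1],[0,0,0],0.5],[[0,0,1],[0,0,0],0.5],[[0,0,1],[0,0,0],0.5]]'
```

```text
t: 9.8
ee_pos: [0.5862, -0.0612, 0.0933]
orientation: [-0.706, 0.708, 0.013, 0.001]
wrist_force: [-0.1, -0.1, -0.6]
width: 0.0138
t: 10.3
ee_pos: [0.5858, -0.0208, 0.0933]
orientation: [-0.705, 0.709, 0.012, 0.002]
wrist_force: [0.3, -3.0, -0.3]
width: 0.0137
```

```bash
python3 -m inch '[[[0,0,1.5],[0,0,0],0.5],[[0,0,1.5],[0,0,0],0.5],[[0,0,1.5],[0,0,0],0.5],[[0,0,1.5],[0,0,0],0.5],[[0,0,1],[0,0,0],0.5],[[0,0,0.6],[0,0,0],0.5],[[0,0,0.4],[0,0,0],0.5]]'
```

```text
t: 11.18
ee_pos: [0.5849, 0.0536, 0.0933]
orientation: [-0.696, 0.718, 0.012, 0.003]
wrist_force: [0.5, -11.2, 0.8]
width: 0.0143
```

```bash
python3 -m inch '[[[0,0,-0.2],[0,0,0],2.5],[[0,0,0],[0,0,0],3],[[0,-3,0],[0,0,0],5],[[0,-5,0],[0,0,0],7],[[0,-5,0],[0,0,0],9.4],[[-1,-3,-4],[0,0,0],9.4],[[-1.5,-2,-6],[0,0,0],9.4],[[-1.5,0,-6],[0,0,0],9.4],[[-1.5,0,-6],[0,0,0],9.4],[[-1,0,-6],[0,0,0],9.4],[[0,0,-2],[0,0,0],9.4],[[0,0,0],[0,0,0],9.4]]'
cat > lb.py <<'E'
import sys
from h import *
w=robot.get_image("wrist"); save(w,sys.argv[1]); print(robot.sense()["ee_pos"].round(4),robot.sense()["t"], "rotvec->down:",end=" ")
p,r=tool(); M=r.as_matrix(); a=np.degrees(np.arctan2(M[1,2],M[0,2])); print("jaw yaw deg",a.round(1))
# tilt correction as tool rotvec
print("tilt fix (tool rad)",np.cross([0,1,0],r.inv().apply([0,0,-1])).round(3))
for d in robot.regions_of("bottle_a","wrist")[:4]: print([round(x) for x in d["rect"]],round(d["p"],2))
E
python3 lb.py 4w
```

```text
t: 12.68
ee_pos: [0.522, -0.2396, 0.2838]
orientation: [-0.7, 0.714, 0.018, -0.002]
wrist_force: [-0.1, 0.0, 0.2]
width: 0.0941
[ 0.5221 -0.2387  0.2838] 12.725 rotvec->down: jaw yaw deg 91.7
tilt fix (tool rad) [ 0.02  -0.     0.021]
[256, 180, 59, 68] 0.77
[329, 96, 47, 46] 0.73
```

View pics/4w.png

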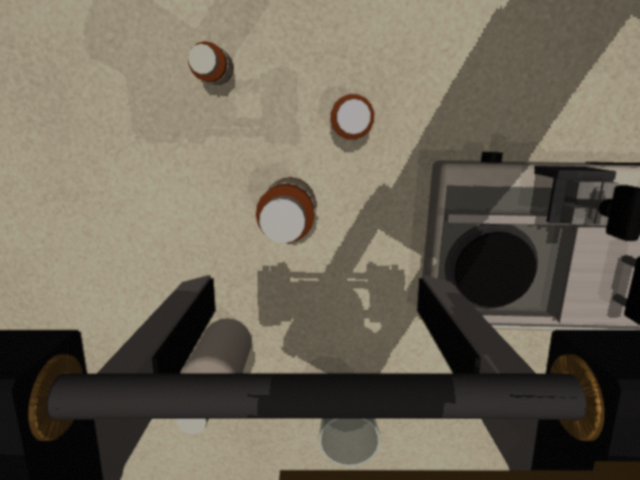

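Run:
```python
from h import *
w=robot.get_image("wrist")
def wid(u0,u1,v,z): return (np.linalg.norm(at_z(w,u1,v,z)-at_z(w,u0,v,z))*1000).round(1)
print("a",at_z(w,282,220,.096),wid(256.5,314.5,212,.06))
print("2",[ (at_z(w,353,117,h).round(4),wid(331,375,117,z)) for h,z in((.08,.05),(.066,.04),(.054,.03))])
print("3",[ (at_z(w,203,57,h).round(4),wid(189,228,62,z)) for h,z in((.08,.05),(.066,.04),(.054,.03))])
print("pad",at_z(w,491,268,.066),wid(445,537,268,.066),at_z(w,433,163,.05),at_z(w,438,325,.05))
pa=at_z(w,282,220,.096); print(to_tool([pa[0],pa[1],.03]))
```

```text
a [ 0.53094797 -0.2721882   0.096     ] 57.8
2 [(array([ 0.4389, -0.2115,  0.08  ]), np.float64(42.0)), (array([ 0.4387, -0.2106,  0.066 ]), np.float64(43.0)), (array([ 0.4385, -0.2099,  0.054 ]), np.float64(44.0))]
3 [(array([ 0.3937, -0.3428,  0.08  ]), np.float64(36.4)), (array([ 0.3917, -0.3467,  0.066 ]), np.float64(37.3)), (array([ 0.3901, -0.3501,  0.054 ]), np.float64(38.1))]
pad [ 0.57997596 -0.06417274  0.066     ] 91.4 [ 0.4791782  -0.12903302  0.05      ] [ 0.65316562 -0.1050103   0.05      ]
[ 0.21 25.49 -2.96]
```

```bash
python3 -m inch '[[[0.2,2.5,-1.5],[0.02,0.03,0.021],9.4],[[0,3,-1.5],[0,0,0],9.4],[[0,3,0],[0,0,0],9.4],[[0,1.5,0],[0,0,0],9.4],[[0,0,0],[0,0,0],9.4]]'; python3 lb.py 5w
```

```text
t: 13.45
ee_pos: [0.5298, -0.2593, 0.1845]
orientation: [0.707, -0.707, -0.007, 0.003]
wrist_force: [0.0, -0.5, 1.1]
width: 0.0942
[ 0.5302 -0.2596  0.1855] 13.5 rotvec->down: jaw yaw deg 90.9
tilt fix (tool rad) [ 0.    -0.     0.007]
[352, 74, 62, 64] 0.89
[165, 6, 60, 64] 0.82
[256, 191, 77, 87] 0.72
```

View pics/5w.png

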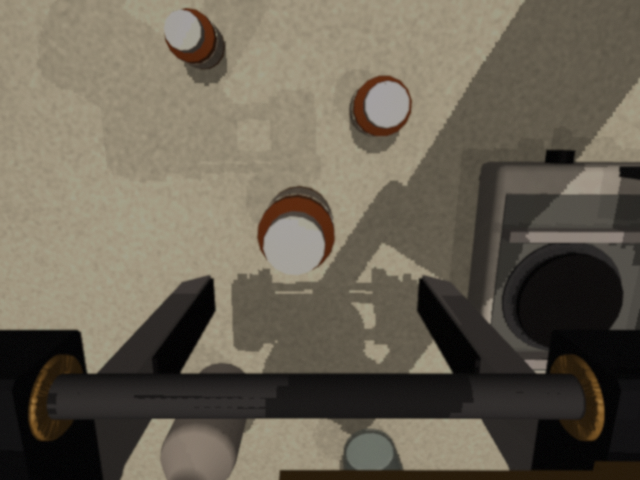

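Run:
```python
from h import *
w=robot.get_image("wrist")
def wid(u0,u1,v,z): return (np.linalg.norm(at_z(w,u1,v,z)-at_z(w,u0,v,z))*1000).round(1)
for n,u,v,z in(("a",295,246,.096),("2",388,104,.066),("3",184,30,.054),("pad",569,298,.066)): print(n,at_z(w,u,v,z).round(4))
print(wid(257,335,232,.065),wid(353,411,107,.045),wid(517,622,298,.066))
pa=at_z(w,295,246,.096); print(to_tool([pa[0],pa[1],.034]))
```

```text
a [ 0.5328 -0.2741  0.096 ]
2 [ 0.4385 -0.2116  0.066 ]
3 [ 0.3916 -0.3527  0.054 ]
pad [ 0.5801 -0.0625  0.066 ]
58.5 42.9 81.0
[ 0.06 15.31 -1.32]
```

```bash
python3 -m inch '[[[0.1,2,-0.8],[0,0,0.007],9.4],[[0,3,-0.6],[0,0,0],9.4],[[0,0.5,0],[0,0,0],9.4],[[0,0,0],[0,0,0],9.4]]';python3 -c "
from h import *
print(to_tool([.533,-.274,.034]))"
```

```text
t: 14.1
ee_pos: [0.5338, -0.2771, 0.1325]
orientation: [-0.705, 0.709, 0.007, -0.003]
wrist_force: [0.1, -0.1, 0.1]
width: 0.0939
[-0.14  9.85  0.36]
```

```bash
python3 -m inch '[[[0,2.5,0.2],[0,0,0],9.4],[[-0.1,2.8,0.1],[0,0,0],9.4],[[0,2.4,0],[0,0,0],9.4],[[0,1.2,0],[0,0,0],9.4],[[0,0.3,0],[0,0,0],9.4],[[0,0,0],[0,0,0],9.4]]';python3 -c "
from h import *
print(to_tool([.533,-.274,.034]))"
```

```text
t: 14.85
ee_pos: [0.5383, -0.2776, 0.0463]
orientation: [-0.702, 0.712, 0.011, 0.002]
wrist_force: [0.0, -0.3, 0.4]
width: 0.094
[-0.55  1.21  0.39]
```

```bash
cat > go.py <<'E'
import sys
from h import *
p,r=tool(); s=robot.sense(); M=r.as_matrix()
print("t",s["t"],"shift",to_tool([float(a) for a in sys.argv[1:4]]),"tilt",np.cross([0,1,0],r.inv().apply([0,0,-1])).round(3),"yaw",np.degrees(np.arctan2(M[1,2],M[0,2])).round(1),"F",s["wrist_force"].round(1))
E
python3 -m inch '[[[-0.3,0.4,0.3],[0,0,0.015],9.4],[[-0.3,0.5,0.2],[0,0,0.005],9.4],[[0,0.3,0],[0,0,0],9.4],[[0,0,0],[0,0,0],9.4]]';python3 go.py .533 -.274 .034
```

```text
t: 15.35
ee_pos: [0.5333, -0.2732, 0.0358]
orientation: [-0.702, 0.713, 0.005, -0.005]
wrist_force: [0.5, -0.1, -0.5]
width: 0.0938
t 15.35 shift [-0.03  0.18 -0.08] tilt [ 0.016 -0.     0.   ] yaw 90.8 F [ 0.5 -0.1 -0.5]
```

```bash
python3 -m inch '[[[0,0,0],[0.016,0,0],9.4],[[0,0,0],[0,0,0],5.5],[[0,0,0],[0,0,0],5],[[0,0,0],[0,0,0],5],[[0,0,0],[0,0,0],5],[[0,0,0],[0,0,0],5],[[0,0,0],[0,0,0],5]]';python3 go.py .533 -.274 .034
```

```text
t: 16.23
ee_pos: [0.5334, -0.2739, 0.0361]
orientation: [0.707, -0.707, -0.005, 0.004]
wrist_force: [-0.1, -0.4, -0.0]
width: 0.0576
t 16.225 shift [-0.04  0.21 -0.01] tilt [-0.     0.     0.001] yaw 90.8 F [-0.1 -0.4 -0. ]
```

```bash
python3 -m inch '[[[0,-3,0],[0,0,0],5],[[0,-4,0],[0,0,0],5],[[0,-4,1],[0,0,0],5],[[1,-2.5,4],[0,0,0],5],[[1.2,0,5],[0,0,0],5],[[1.2,0,5],[0,0,0],5],[[0.8,0,4],[0,0,0],5],[[0.5,0,2],[0,0,0],5],[[0,0,0],[0,0,0],5]]';python3 go.py .5805 -.0635 .112
```

```text
t: 17.35
ee_pos: [0.5741, -0.0545, 0.1663]
orientation: [0.711, -0.703, 0.001, 0.01]
wrist_force: [1.0, -0.5, -3.6]
width: 0.058
t 17.35 shift [ 0.71  5.41 -0.97] tilt [-0.011  0.    -0.016] yaw 90.7 F [ 1.  -0.5 -3.6]
```

Weight of about 3.6 N is held. I'll centre it and descend to 10 mm above the pad.

```bash
python3 -m inch '[[[0.4,2,-0.6],[-0.011,0,-0.016],5],[[0.3,2,-0.4],[0,0,0],5],[[0,1.2,0],[0,0,0],5],[[0,0,0],[0,0,0],5]]';python3 go.py .5805 -.0635 .112
```

```text
t: 17.85
ee_pos: [0.5791, -0.0678, 0.1107]
orientation: [-0.707, 0.708, 0.002, -0.005]
wrist_force: [-0.7, 0.0, -2.7]
width: 0.057
t 17.85 shift [ 0.14 -0.13  0.43] tilt [ 0.001  0.    -0.004] yaw 90.5 F [-0.7  0.  -2.7]
```

```bash
python3 -m inch '[[[0.1,0.2,0.4],[0,0,0],5],[[0,0.3,0],[0,0,0],5],[[0,0.3,0],[0,0,0],5],[[0,0,0],[0,0,0],5]]';python3 go.py .5805 -.0635 .092
```

```text
t: 18.35
ee_pos: [0.5812, -0.0641, 0.1045]
orientation: [-0.706, 0.708, 0.003, -0.003]
wrist_force: [-0.1, -0.2, -3.4]
width: 0.0574
t 18.35 shift [-0.07  1.25  0.06] tilt [ 0.002  0.    -0.   ] yaw 90.5 F [-0.1 -0.2 -3.4]
```

```bash
python3 -m inch '[[[0,0.4,0],[0,0,0],5],[[0,0.4,0],[0,0,0],5],[[0,0.4,0],[0,0,0],5],[[0,0.3,0],[0,0,0],5]]';python3 go.py .5805 -.0635 .092
```

```text
t: 18.85
ee_pos: [0.5819, -0.0642, 0.0933]
orientation: [-0.706, 0.708, 0.005, -0.002]
wrist_force: [-3.8, 0.2, 5.9]
width: 0.0579
t 18.85 shift [-0.14  0.13  0.07] tilt [ 0.003 -0.     0.003] yaw 90.5 F [-3.8  0.2  5.9]
```

```bash
python3 -m inch '[[[0,0.3,0],[0,0,0],5],[[0,0.3,0],[0,0,0],5],[[0,0.2,0],[0,0,0],5]]';python3 -m inch '[[[0,0.2,0],[0,0,0],5],[[0,0.2,0],[0,0,0],5],[[0,0.2,0],[0,0,0],5],[[0,0.2,0],[0,0,0],5],[[0,0.2,0],[0,0,0],5],[[0,0.2,0],[0,0,0],5]]'; python3 go.py .5805 -.0635 .092
```

```text
t: 19.23
ee_pos: [0.582, -0.0642, 0.0921]
orientation: [-0.706, 0.708, 0.006, -0.001]
wrist_force: [-4.5, 1.3, 7.5]
width: 0.0575
t: 19.98
ee_pos: [0.582, -0.0641, 0.0921]
orientation: [-0.706, 0.709, 0.007, 0.001]
wrist_force: [-4.9, 0.1, 7.9]
width: 0.0576
t 19.975 shift [-0.15  0.01  0.06] tilt [ 0.004 -0.     0.011] yaw 90.6 F [-4.9  0.1  7.9]
```

```bash
python3 -m inch '[[[0,0.2,0],[0,0,0],5],[[0,0.2,0],[0,0,0],5],[[0,-1.5,0],[0,0,-0.01],5],[[0,-3,0],[0,0,0],5],[[0,-4,0],[0,0,0],5],[[0,-4,0],[0,0,0],5],[[0,-2,2],[0,0,0],5],[[0,0,5],[0,0,0],5],[[0,0,6],[0,0,0],5],[[0,0,6],[0,0,0],5],[[0,0,6],[0,0,0],5],[[0,0,6],[0,0,0],5]]';python3 -m inch '[[[0,0,5],[0,0,0],5],[[0,0,3],[0,0,0],5],[[0,0,0],[0,0,0],5]]'; python3 lb.py 6w
```

```text
t: 21.48
ee_pos: [0.5794, 0.2501, 0.2342]
orientation: [-0.705, 0.709, 0.009, 0.01]
wrist_force: [0.8, -0.3, -2.7]
width: 0.0578
t: 21.85
ee_pos: [0.5779, 0.338, 0.2292]
orientation: [-0.705, 0.709, 0.01, 0.006]
wrist_force: [-0.1, -0.6, -2.5]
width: 0.0575
[0.5781 0.3367 0.2293] 21.9 rotvec->down: jaw yaw deg 90.3
tilt fix (tool rad) [ 0.006 -0.     0.023]
```

View pics/6w.png

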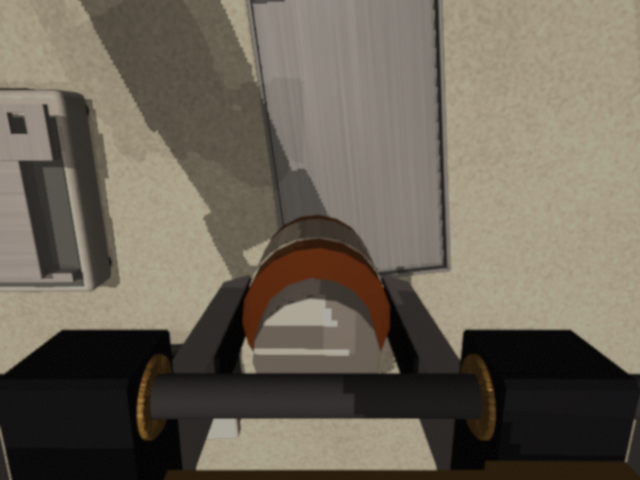

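Run:
```python
from h import *
w=robot.get_image("wrist")
for u,v in((447,268),(440,0),(250,0),(283,225),(385,273)): print(u,v,at_z(w,u,v,.016).round(4))
```

```text
447 268 [0.6411 0.4661 0.016 ]
440 0 [0.4016 0.4386 0.016 ]
250 0 [0.4017 0.2781 0.016 ]
283 225 [0.5974 0.3023 0.016 ]
385 273 [0.6468 0.4042 0.016 ]
```

```bash
python3 -m inch '[[[0.9,3,2.5],[0.006,0,0.023],5],[[0.9,4,1.8],[0,0,0],5],[[0,4,0],[0,0,0],5],[[0,3,0],[0,0,0],5],[[0,0,0],[0,0,0],5]]';python3 go.py .596 .376 .041
```

```text
t: 22.62
ee_pos: [0.603, 0.3701, 0.0901]
orientation: [0.707, -0.707, 0.001, -0.006]
wrist_force: [0.9, 0.0, -2.8]
width: 0.0575
t 22.625 shift [-0.74  4.9   0.58] tilt [-0.001  0.     0.007] yaw 89.4 F [ 0.9  0.  -2.8]
```

```bash
python3 -m inch '[[[-0.5,1.5,0.3],[0,0,0.007],5],[[-0.4,1.5,0.2],[0,0,0.005],5],[[0,1,0],[0,0,0],5],[[0,0.3,0],[0,0,0],5],[[0,0,0],[0,0,0],5]]';python3 go.py .596 .376 .041
```

```text
t: 23.25
ee_pos: [0.5967, 0.3753, 0.0502]
orientation: [0.709, -0.705, 0.003, -0.005]
wrist_force: [0.8, -1.2, -2.7]
width: 0.0574
t 23.25 shift [-0.07  0.92  0.06] tilt [-0.005  0.     0.002] yaw 89.3 F [ 0.8 -1.2 -2.7]
```

```bash
python3 -m inch '[[[0,0.4,0],[-0.004,0,0],5],[[0,0.4,0],[0,0,0],5],[[0,0.3,0],[0,0,0],5],[[0,0,0],[0,0,0],5]]';python3 go.py .596 .376 .041
```

```text
t: 23.75
ee_pos: [0.5977, 0.376, 0.0403]
orientation: [0.708, -0.706, 0.002, -0.006]
wrist_force: [0.2, -0.0, -3.1]
width: 0.0573
t 23.75 shift [-0.17 -0.08  0.  ] tilt [-0.002  0.     0.005] yaw 89.3 F [ 0.2 -0.  -3.1]
```

```bash
python3 -m inch '[[[0,0.15,0],[0,0,0.005],5],[[0,0.1,0],[0,0,0],5],[[0,0,0],[0,0,0],5]]';python3 go.py .596 .376 .041
```

```text
t: 24.12
ee_pos: [0.5979, 0.376, 0.0402]
orientation: [0.708, -0.706, 0.004, -0.005]
wrist_force: [-0.6, -0.5, -2.2]
width: 0.0577
t 24.125 shift [-0.19 -0.08  0.  ] tilt [-0.002  0.     0.001] yaw 89.3 F [-0.6 -0.5 -2.2]
```

```bash
python3 -m inch '[[[0,0,0],[0,0,0],8],[[0,0,0],[0,0,0],9.2],[[0,0,0],[0,0,0],9.2],[[0,-2,0],[0,0,0],9.2],[[0,-5,0],[0,0,0],9.2],[[0,-5,0],[0,0,0],9.2],[[0,-5,0],[0,0,0],9.2],[[-2,-2,-5],[0,0,0],9.2],[[-2,0,-6],[0,0,0],9.2],[[-2,0,-6],[0,0,0],9.2],[[-2,0,-6],[0,0,0],9.2],[[-2,0,-6],[0,0,0],9.2]]';python3 -m inch '[[[-2,0,-6],[0,0,0],9.2],[[-1,0,-6],[0,0,0],9.2],[[-1,0,-6],[0,0,0],7],[[-1,0,-5],[0,0,0],7],[[-1,0,-5],[0,0,0],7],[[0,0,-2],[0,0,0],7],[[0,0,0],[0,0,0],7]]';python3 go.py .4385 -.2116 .17; python3 lb.py 7w
```

```text
t: 25.62
ee_pos: [0.4975, 0.0883, 0.2474]
orientation: [0.71, -0.704, -0.007, -0.01]
wrist_force: [1.0, -0.9, 0.2]
width: 0.092
t: 26.5
ee_pos: [0.4329, -0.2218, 0.2588]
orientation: [-0.706, 0.708, 0.013, 0.02]
wrist_force: [-0.0, -0.4, 0.4]
width: 0.0702
t 26.5 shift [0.13 8.89 1.04] tilt [ 0.002 -0.     0.047] yaw 89.4 F [-0.  -0.4  0.4]
[ 0.4331 -0.221   0.2589] 26.55 rotvec->down: jaw yaw deg 89.4
tilt fix (tool rad) [ 0.002 -0.     0.047]
[306, 177, 42, 52] 0.94
[157, 136, 48, 40] 0.74
```

View pics/7w.png

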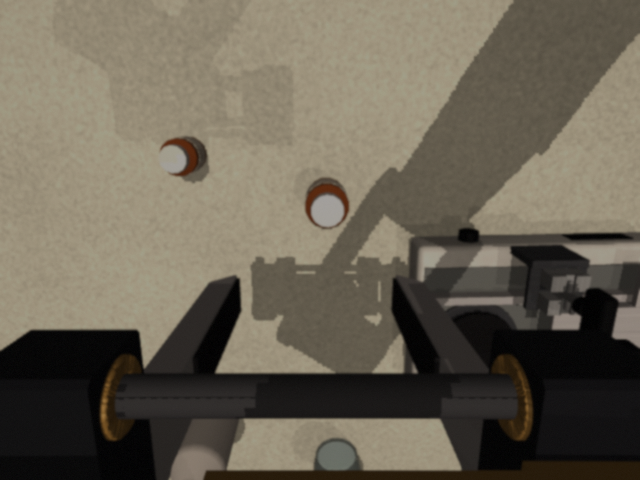

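Run:
```python
from h import *
w=robot.get_image("wrist")
c=at_z(w,328,211,.066); print(c,at_z(w,173,160,.054)); print(to_tool([c[0],c[1],.15]))
```

```text
[ 0.4385376  -0.20925834  0.066     ] [ 0.39268595 -0.35018379  0.054     ]
[-0.   10.84  1.07]
```

```bash
python3 -m inch '[[[0.2,3,0.8],[0.002,0,0.047],7],[[0,4,0.4],[0,0,0],7],[[0,3,0],[0,0,0],7],[[0,2,0],[0,0,0],7],[[0,1,0],[0,0,0],7],[[0,0,0],[0,0,0],7]]';python3 go.py .4385 -.2105 .018
```

```text
t: 27.4
ee_pos: [0.4361, -0.1965, 0.1149]
orientation: [0.71, -0.704, 0.004, 0.008]
wrist_force: [-0.6, -0.3, 0.4]
width: 0.0701
t 27.4 shift [ 0.39  9.68 -1.48] tilt [-0.008  0.    -0.016] yaw 90.3 F [-0.6 -0.3  0.4]
```

```bash
python3 -m inch '[[[0.2,0,-0.8],[-0.008,0,-0.016],7.5],[[0.1,1.5,-0.4],[0,0,0],7.5],[[0,2.2,0],[0,0,0],7.5],[[0,1.5,0],[0,0,0],7.5],[[0,0.8,0],[0,0,0],7.5],[[0,0,0],[0,0,0],7.5]]';python3 go.py .4385 -.2105 .018
```

```text
t: 28.15
ee_pos: [0.4416, -0.2113, 0.0543]
orientation: [-0.705, 0.709, 0.004, 0.0]
wrist_force: [0.3, 1.0, -0.1]
width: 0.0754
t 28.15 shift [-0.33  3.63  0.1 ] tilt [ 0.005 -0.     0.006] yaw 90.3 F [ 0.3  1.  -0.1]
```

```bash
python3 -m inch '[[[-0.2,1.2,0],[0.005,0,0.006],7.5],[[-0.2,1.2,0],[0,0,0.005],7.5],[[0,0.9,0],[0,0,0.005],7.5],[[0,0.3,0],[0,0,0],7.5],[[0,0,0],[0,0,0],7.5]]';python3 go.py .4385 -.2105 .018
```

```text
t: 28.78
ee_pos: [0.438, -0.2118, 0.0167]
orientation: [-0.707, 0.707, -0.002, -0.005]
wrist_force: [0.7, -1.1, -0.1]
width: 0.0749
t 28.775 shift [ 0.04 -0.13  0.13] tilt [ 0.    0.   -0.01] yaw 90.3 F [ 0.7 -1.1 -0.1]
```

```bash
python3 -m inch '[[[0,-0.1,0.1],[0,0,-0.008],5],[[0,0,0],[0,0,0],3.5],[[0,0,0],[0,0,0],3.5],[[0,0,0],[0,0,0],3.5],[[0,0,0],[0,0,0],3.5],[[0,0,0],[0,0,0],3.5]]';python3 go.py .4385 -.2105 .018; python3 -m inch '[[[0,-3,0],[0,0,0],3.5],[[0,-4,0],[0,0,0],3.5],[[0,-5,0],[0,0,0],3.5],[[1,-4,0],[0,0,0],3.5],[[3,0,2],[0,0,0],3.5],[[3,0,3],[0,0,0],3.5],[[3,0,4],[0,0,0],3.5],[[1.5,0,3],[0,0,0],3.5],[[0.5,0,1],[0,0,0],3.5],[[0,0,0],[0,0,0],3.5]]';python3 go.py .5805 -.0635 .094
```

```text
t: 29.52
ee_pos: [0.4388, -0.2113, 0.0189]
orientation: [-0.706, 0.708, 0.002, -0.002]
wrist_force: [-0.4, 0.4, 0.0]
width: 0.0426
t 29.525 shift [-0.03  0.09  0.08] tilt [ 0.002 -0.     0.001] yaw 90.3 F [-0.4  0.4  0. ]
t: 30.78
ee_pos: [0.559, -0.0766, 0.1789]
orientation: [0.708, -0.706, 0.002, 0.004]
wrist_force: [0.6, -0.4, -2.0]
width: 0.0423
t 30.775 shift [2.22 8.47 1.29] tilt [-0.002  0.    -0.008] yaw 90.1 F [ 0.6 -0.4 -2. ]
```

```bash
python3 -m inch '[[[1.2,2,0.8],[0,0,-0.008],3.5],[[0.9,2.5,0.5],[0,0,0],3.5],[[0,2,0],[0,0,0],3.5],[[0,1,0],[0,0,0],3.5],[[0,0,0],[0,0,0],3.5]]';python3 go.py .5805 -.0635 .085
```

```text
t: 31.4
ee_pos: [0.578, -0.0704, 0.1026]
orientation: [-0.706, 0.708, -0.002, 0.002]
wrist_force: [0.3, 0.1, -1.1]
width: 0.0422
t 31.4 shift [0.25 1.75 0.69] tilt [ 0.002  0.    -0.   ] yaw 89.7 F [ 0.3  0.1 -1.1]
```

```bash
python3 -m inch '[[[0.2,0.4,0.5],[0,0,0],3.5],[[0.1,0.4,0.2],[0,0,0],3.5],[[0,0.3,0],[0,0,0],3.5],[[0,0,0],[0,0,0],3.5]]';python3 go.py .5805 -.0635 .085
```

```text
t: 31.9
ee_pos: [0.5825, -0.0638, 0.0937]
orientation: [-0.706, 0.708, -0.001, 0.004]
wrist_force: [-0.4, 0.7, -1.3]
width: 0.0429
t 31.9 shift [-0.2   0.87  0.03] tilt [ 0.003 -0.     0.005] yaw 89.6 F [-0.4  0.7 -1.3]
```

```bash
python3 -m inch '[[[-0.2,0.4,0],[0,0,0.005],3.5],[[0,0.4,0],[0,0,0],3.5],[[0,0.4,0],[0,0,0],3.5],[[0,0.4,0],[0,0,0],3.5],[[0,0.4,0],[0,0,0],3.5],[[0,0.3,0],[0,0,0],3.5],[[0,0.3,0],[0,0,0],3.5]]';python3 go.py .5805 -.0635 .075
```

```text
t: 32.78
ee_pos: [0.5811, -0.0639, 0.0749]
orientation: [-0.706, 0.708, -0.001, 0.003]
wrist_force: [-6.3, 0.5, 15.2]
width: 0.042
t 32.775 shift [-0.06 -0.02  0.04] tilt [ 0.003 -0.     0.004] yaw 89.7 F [-6.3  0.5 15.2]
```

Fully down (0.0749 m, 15 N). I hold, then lift and carry it to the tray.

```bash
python3 -m inch '[[[0,0.2,0],[0,0,0],3.5],[[0,0.2,0],[0,0,0],3.5],[[0,0.2,0],[0,0,0],3.5],[[0,0.2,0],[0,0,0],3.5],[[0,0.2,0],[0,0,0],3.5],[[0,0.2,0],[0,0,0],3.5],[[0,0.2,0],[0,0,0],3.5]]';python3 -m inch '[[[0,-1.5,0],[0,0,0],3.5],[[0,-3,0],[0,0,0],3.5],[[0,-5,0],[0,0,0],3.5],[[0,-4,0],[0,0,0],3.5],[[0,-2,2],[0,0,0],3.5],[[-1,0,5],[0,0,0],3.5],[[-1,0,6],[0,0,0],3.5],[[-1,0,6],[0,0,0],3.5],[[-1,0,6],[0,0,0],3.5],[[-1,0,6],[0,0,0],3.5],[[-1,0,4],[0,0,0],3.5],[[0,0,0],[0,0,0],3.5]]';python3 go.py .516 .3685 .024
```

```text
t: 33.65
ee_pos: [0.581, -0.0639, 0.0749]
orientation: [-0.706, 0.709, 0.001, 0.005]
wrist_force: [-4.0, 0.2, 9.3]
width: 0.0424
t: 35.15
ee_pos: [0.5217, 0.2966, 0.2315]
orientation: [-0.705, 0.709, 0.0, 0.007]
wrist_force: [0.2, -1.0, -1.1]
width: 0.0426
t 35.15 shift [-0.85 20.71  7.28] tilt [ 0.005 -0.     0.01 ] yaw 89.4 F [ 0.2 -1.  -1.1]
```

```bash
python3 -m inch '[[[-0.5,3,3],[0.005,0,0.01],3.5],[[0,4,3],[0,0,0],3.5],[[0,4,1],[0,0,0],3.5],[[0,3,0],[0,0,0],3.5],[[0,1.5,0],[0,0,0],3.5],[[0,0,0],[0,0,0],3.5]]';python3 go.py .516 .3685 .023
```

```text
t: 35.9
ee_pos: [0.522, 0.3626, 0.073]
orientation: [-0.706, 0.708, -0.004, 0.007]
wrist_force: [0.6, 0.5, -1.3]
width: 0.0426
t 35.9 shift [-0.63  5.    0.59] tilt [ 0.003 -0.     0.004] yaw 89.1 F [ 0.6  0.5 -1.3]
```

```bash
python3 -m inch '[[[-0.5,1.2,0.4],[0.003,0,0.006],3.5],[[-0.4,1.2,0.2],[0,0,0.005],3.5],[[0,1,0],[0,0,0],3.5],[[0,0.6,0],[0,0,0],3.5],[[0,0,0],[0,0,0],3.5]]';python3 go.py .516 .3685 .023
```

```text
t: 36.52
ee_pos: [0.515, 0.3697, 0.0346]
orientation: [0.708, -0.706, 0.006, -0.005]
wrist_force: [-0.6, 0.4, -1.5]
width: 0.0426
t 36.525 shift [ 0.11  1.16 -0.12] tilt [-0.004  0.    -0.002] yaw 89.0 F [-0.6  0.4 -1.5]
```

```bash
python3 -m inch '[[[0,0.4,0],[-0.003,0,0],3.5],[[0,0.4,0],[0,0,0],3.5],[[0,0.3,0],[0,0,0],3.5],[[0,0.15,0],[0,0,0],3.5],[[0,0.1,0],[0,0,0],3.5],[[0,0,0],[0,0,0],3.5]]';python3 go.py .516 .3685 .023
```

```text
t: 37.28
ee_pos: [0.5159, 0.3702, 0.023]
orientation: [0.708, -0.706, 0.006, -0.006]
wrist_force: [-0.2, 0.4, -1.9]
width: 0.0425
t 37.275 shift [ 0.01  0.   -0.17] tilt [-0.002  0.     0.001] yaw 89.0 F [-0.2  0.4 -1.9]
```

```bash
python3 -m inch '[[[0,0.15,0],[0,0,0],3.5],[[0,0.1,0],[0,0,0],3.5],[[0,0,0],[0,0,0],6],[[0,0,0],[0,0,0],7],[[0,-2,0],[0,0,0],7],[[0,-5,0],[0,0,0],7],[[0,-5,0],[0,0,0],7],[[0,-5,0],[0,0,0],7],[[0,-4,-2],[0,0,0],7],[[-1,0,-5],[0,0,0],7],[[-1,0,-6],[0,0,0],7],[[-1,0,-6],[0,0,0],7]]';python3 -m inch '[[[-1,0,-6],[0,0,0],7],[[-1,0,-6],[0,0,0],7],[[-1,0,-6],[0,0,0],7],[[-1,0,-6],[0,0,0],7],[[-1,0,-6],[0,0,0],7],[[-1,0,-6],[0,0,0],7],[[-1,0,-5],[0,0,0],7],[[-1,0,-4],[0,0,0],7],[[0,0,-2],[0,0,0],7],[[0,0,0],[0,0,0],7]]';python3 go.py .392 -.351 .15; python3 lb.py 8w
```

```text
t: 38.78
ee_pos: [0.4844, 0.1796, 0.2478]
orientation: [0.71, -0.704, -0.002, -0.009]
wrist_force: [0.6, -0.4, 0.6]
width: 0.0697
t: 40.02
ee_pos: [0.3962, -0.3066, 0.2588]
orientation: [-0.706, 0.708, 0.01, 0.02]
wrist_force: [0.3, 1.0, 0.3]
width: 0.0698
t 40.025 shift [-0.83 10.86 -4.43] tilt [ 0.001 -0.     0.043] yaw 89.2 F [0.3 1.  0.3]
[ 0.3964 -0.3059  0.259 ] 40.075 rotvec->down: jaw yaw deg 89.3
tilt fix (tool rad) [ 0.002 -0.     0.043]
[252, 173, 41, 41] 0.68
```

View pics/8w.png

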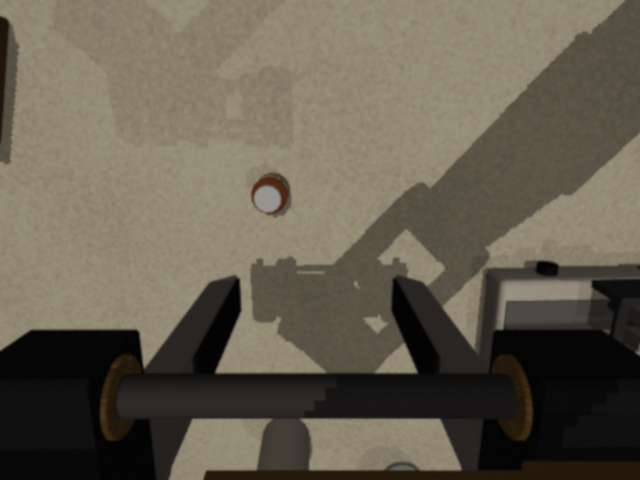

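```bash
python3 - <<'E'
from h import *
w=robot.get_image("wrist")
print(at_z(w,267,199,.054))
E
python3 -m inch '[[[-0.2,3,-2],[0.002,0,0.043],7],[[0,4,-2],[0,0,0],7],[[0,3,0],[0,0,0],7],[[0,2,0],[0,0,0],7],[[0,0,0],[0,0,0],7]]';python3 go.py .392 -.351 .012
```

```text
[ 0.3917593  -0.35109814  0.054     ]
t: 40.8
ee_pos: [0.4004, -0.3386, 0.1383]
orientation: [-0.707, 0.707, 0.002, 0.001]
wrist_force: [-0.5, -0.2, -0.5]
width: 0.0698
t 40.8 shift [-0.88 12.63 -1.23] tilt [ 0.001 -0.     0.004] yaw 90.1 F [-0.5 -0.2 -0.5]
```

```bash
python3 -m inch '[[[-0.5,2,-0.8],[0,0,0.004],7],[[-0.4,3,-0.4],[0,0,0],7],[[0,2.5,0],[0,0,0],7],[[0,1.5,0],[0,0,0],7],[[0,0,0],[0,0,0],7]]';python3 go.py .392 -.351 .012
```

```text
t: 41.42
ee_pos: [0.3934, -0.3523, 0.0481]
orientation: [-0.705, 0.71, 0.004, -0.001]
wrist_force: [0.0, 0.5, 0.4]
width: 0.0705
t 41.425 shift [-0.16  3.61  0.16] tilt [ 0.007 -0.     0.004] yaw 90.3 F [0.  0.5 0.4]
```

```bash
python3 -m inch '[[[-0.2,1.2,0.1],[0.007,0,0.004],7],[[0,1.2,0],[0,0,0.004],7],[[0,0.8,0],[0,0,0],7],[[0,0.3,0],[0,0,0],7],[[0,0,0],[0,0,0],6]]';python3 go.py .392 -.351 .012
```

```text
t: 42.05
ee_pos: [0.3927, -0.3529, 0.0132]
orientation: [-0.706, 0.708, 0.002, -0.003]
wrist_force: [-0.5, 0.3, -0.2]
width: 0.0634
t 42.05 shift [-0.07  0.12  0.19] tilt [ 0.003  0.    -0.001] yaw 90.4 F [-0.5  0.3 -0.2]
```

```bash
python3 -m inch '[[[0,0,0.2],[0.002,0,0],5],[[0,0,0],[0,0,0],2.8],[[0,0,0],[0,0,0],2.8],[[0,0,0],[0,0,0],2.8],[[0,0,0],[0,0,0],2.8]]';python3 go.py .392 -.351 .012; python3 -m inch '[[[0,-3,0],[0,0,0],2.8],[[0,-4,0],[0,0,0],2.8],[[0,-5,0],[0,0,0],2.8],[[2,-4,1],[0,0,0],2.8],[[3,0,5],[0,0,0],2.8],[[3,0,5],[0,0,0],2.8],[[3,0,5],[0,0,0],2.8],[[3,0,5],[0,0,0],2.8],[[3,0,4],[0,0,0],2.8],[[1,0,2],[0,0,0],2.8],[[0,0,0],[0,0,0],2.8]]';python3 go.py .5805 -.0635 .088
```

```text
t: 42.68
ee_pos: [0.3932, -0.3513, 0.0141]
orientation: [-0.706, 0.708, 0.002, -0.002]
wrist_force: [0.3, -0.4, 0.4]
width: 0.0354
t 42.675 shift [-0.12  0.21  0.03] tilt [ 0.002  0.    -0.   ] yaw 90.4 F [ 0.3 -0.4  0.4]
t: 44.05
ee_pos: [0.5767, -0.0717, 0.177]
orientation: [0.707, -0.707, -0.001, 0.002]
wrist_force: [0.1, -0.7, -1.0]
width: 0.0353
t 44.05 shift [0.39 8.9  0.82] tilt [-0.     0.    -0.001] yaw 90.2 F [ 0.1 -0.7 -1. ]
```

```bash
python3 -m inch '[[[0.2,2.5,0.4],[0,0,0],2.8],[[0.1,3,0.2],[0,0,0],2.8],[[0,2,0],[0,0,0],2.8],[[0,0.5,0],[0,0,0],2.8],[[0,0,0],[0,0,0],2.8]]';python3 go.py .5805 -.0635 .08
```

```text
t: 44.68
ee_pos: [0.5779, -0.0714, 0.0958]
orientation: [-0.706, 0.708, -0.001, 0.0]
wrist_force: [-0.4, -0.5, 0.1]
width: 0.0358
t 44.675 shift [0.26 1.58 0.79] tilt [ 0.003  0.    -0.001] yaw 89.9 F [-0.4 -0.5  0.1]
```

```bash
python3 -m inch '[[[0.2,0.3,0.5],[0.002,0,0],2.8],[[0.1,0.4,0.3],[0,0,0],2.8],[[0,0.3,0],[0,0,0],2.8],[[0,0,0],[0,0,0],2.8]]';python3 go.py .5805 -.0635 .07
```

```text
t: 45.18
ee_pos: [0.5827, -0.0636, 0.0882]
orientation: [-0.706, 0.708, 0.001, 0.002]
wrist_force: [0.2, 0.7, -1.1]
width: 0.0356
t 45.175 shift [-0.23  1.82  0.02] tilt [ 0.002 -0.     0.004] yaw 89.9 F [ 0.2  0.7 -1.1]
```

```bash
python3 -m inch '[[[-0.2,0.4,0],[0,0,0.005],2.8],[[0,0.4,0],[0,0,0],2.8],[[0,0.4,0],[0,0,0],2.8],[[0,0.4,0],[0,0,0],2.8],[[0,0.4,0],[0,0,0],2.8],[[0,0.3,0],[0,0,0],2.8],[[0,0.3,0],[0,0,0],2.8]]';python3 go.py .5805 -.0635 .07
```

```text
t: 46.05
ee_pos: [0.5811, -0.0637, 0.0699]
orientation: [-0.706, 0.708, 0.0, 0.002]
wrist_force: [-6.4, 1.0, 15.0]
width: 0.0356
t 46.05 shift [-0.06 -0.01  0.02] tilt [ 0.003 -0.     0.003] yaw 89.9 F [-6.4  1.  15. ]
```

```bash
python3 -m inch '[[[0,0.2,0],[0,0,0],2.8],[[0,0.2,0],[0,0,0],2.8],[[0,0.2,0],[0,0,0],2.8],[[0,0.2,0],[0,0,0],2.8],[[0,0.2,0],[0,0,0],2.8],[[0,0.2,0],[0,0,0],2.8],[[0,0.2,0],[0,0,0],2.8]]';python3 -m inch '[[[0,-1.5,0],[0,0,0],2.8],[[0,-3,0],[0,0,0],2.8],[[0,-5,0],[0,0,0],2.8],[[0,-5,0],[0,0,0],2.8],[[0,-2,2],[0,0,0],2.8],[[-2,0,5],[0,0,0],2.8],[[-2,0,6],[0,0,0],2.8],[[-2,0,6],[0,0,0],2.8],[[-2,0,6],[0,0,0],2.8],[[-2,0,6],[0,0,0],2.8],[[-2,0,4],[0,0,0],2.8],[[0,0,0],[0,0,0],2.8]]'; python3 go.py .442 .36 .019; python3 lb.py 9w
```

```text
t: 46.92
ee_pos: [0.5811, -0.0637, 0.07]
orientation: [-0.706, 0.708, 0.002, 0.003]
wrist_force: [-3.5, 0.6, 9.2]
width: 0.0357
t: 48.42
ee_pos: [0.4605, 0.2908, 0.2379]
orientation: [-0.706, 0.708, 0.001, 0.006]
wrist_force: [-0.2, -0.5, -1.8]
width: 0.0354
t 48.425 shift [-2.11 21.85  6.97] tilt [ 0.003 -0.     0.01 ] yaw 89.7 F [-0.2 -0.5 -1.8]
[0.4613 0.2894 0.2378] 48.475 rotvec->down: jaw yaw deg 89.5
tilt fix (tool rad) [ 0.004 -0.     0.01 ]
[275, 244, 86, 118] 0.98
[354, 301, 56, 67] 0.91
[373, 237, 53, 57] 0.81
```

View pics/9w.png

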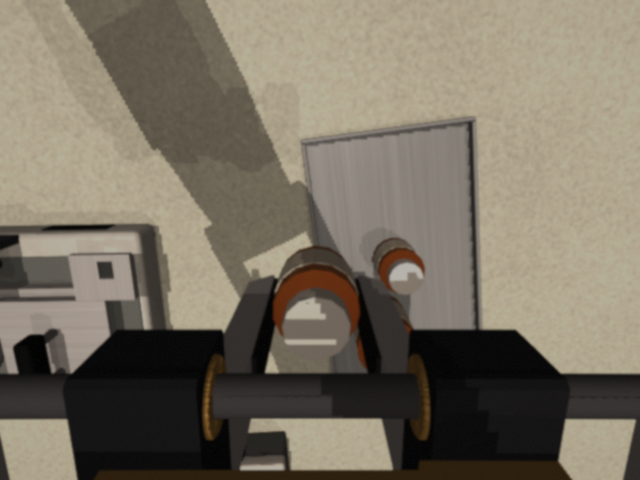

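```bash
python3 - <<'E'
from h import *
w=robot.get_image("wrist")
print(at_z(w,304,142,.016),at_z(w,473,119,.016),at_z(w,406,279,.07))
E
python3 -m inch '[[[-1.2,3,2.5],[0.003,0,0.01],2.8],[[-0.8,4,2.5],[0,0,0],2.8],[[0,4,1.5],[0,0,0],2.8],[[0,3,0],[0,0,0],2.8],[[0,1.5,0],[0,0,0],2.8],[[0,0,0],[0,0,0],2.8]]';python3 go.py .442 .36 .019
```

```text
[0.39935771 0.27699402 0.016     ] [0.38022748 0.43447958 0.016     ] [0.51762254 0.36766813 0.07      ]
t: 49.32
ee_pos: [0.4517, 0.3456, 0.0803]
orientation: [-0.706, 0.708, -0.008, 0.012]
wrist_force: [0.2, 0.3, -1.3]
width: 0.0356
t 49.325 shift [-1.05  6.12  1.42] tilt [ 0.001 -0.     0.007] yaw 88.4 F [ 0.2  0.3 -1.3]
```

```bash
python3 -m inch '[[[-0.6,1.5,0.9],[0,0,0.007],2.8],[[-0.4,1.6,0.4],[0,0,0.005],2.8],[[0,1.4,0],[0,0,0],2.8],[[0,0.8,0],[0,0,0],2.8],[[0,0,0],[0,0,0],2.8]]';python3 go.py .442 .36 .019
```

```text
t: 49.95
ee_pos: [0.4437, 0.3604, 0.0269]
orientation: [0.708, -0.706, 0.011, -0.01]
wrist_force: [-0.6, -1.0, 0.1]
width: 0.0354
t 49.95 shift [-0.17  0.8  -0.04] tilt [-0.002  0.    -0.001] yaw 88.3 F [-0.6 -1.   0.1]
```

```bash
python3 -m inch '[[[0,0.4,0],[0,0,0],2.8],[[0,0.3,0],[0,0,0],2.8],[[0,0.2,0],[0,0,0],2.8],[[0,0.1,0],[0,0,0],2.8],[[0,0,0],[0,0,0],2.8]]';python3 go.py .442 .36 .018
```

```text
t: 50.58
ee_pos: [0.4448, 0.3609, 0.0182]
orientation: [0.708, -0.706, 0.01, -0.011]
wrist_force: [-0.7, -0.6, -0.9]
width: 0.0353
t 50.575 shift [-0.28  0.02 -0.1 ] tilt [-0.003  0.     0.001] yaw 88.3 F [-0.7 -0.6 -0.9]
```

```bash
python3 -m inch '[[[0,0.1,0],[0,0,0],2.8],[[0,0,0],[0,0,0],5],[[0,0,0],[0,0,0],7],[[0,-2,0],[0,0,0],7],[[0,-5,0],[0,0,0],7],[[0,-5,0],[0,0,0],7],[[0,-5,0],[0,0,0],6],[[2,-3,-4],[0,0,0],5],[[2.5,0,-6],[0,0,0],5],[[2.5,0,-6],[0,0,0],5],[[2.5,0,-6],[0,0,0],5],[[2,0,-5],[0,0,0],5]]';python3 -m inch '[[[1,1,-1],[0,0.03,0],5],[[0,2,0],[0,0,0],5],[[0,0,0],[0,0,0],5]]';python3 go.py .584 .054 .16;python3 lb.py 10w
```

```text
t: 52.08
ee_pos: [0.5523, 0.0906, 0.2227]
orientation: [0.708, -0.706, 0.005, -0.009]
wrist_force: [0.4, 0.7, -0.3]
width: 0.0501
t: 52.45
ee_pos: [0.5635, 0.0772, 0.1905]
orientation: [0.708, -0.705, 0.019, -0.022]
wrist_force: [-0.4, -0.3, 0.4]
width: 0.05
t 52.45 shift [ 2.17  3.05 -2.22] tilt [-0.005  0.     0.005] yaw 86.6 F [-0.4 -0.3  0.4]
[0.5642 0.0774 0.1919] 52.5 rotvec->down: jaw yaw deg 86.7
tilt fix (tool rad) [-0.005  0.     0.007]
[630, 121, 10, 45] 0.88
[593, 190, 47, 73] 0.83
[634, 38, 6, 33] 0.58
```

View pics/10w.png

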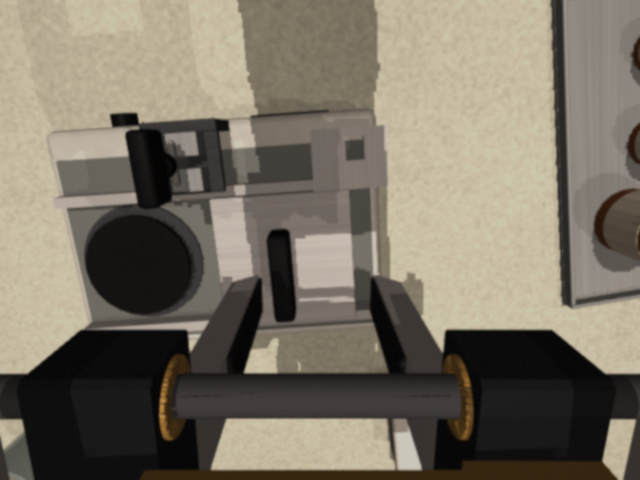

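```bash
python3 - <<'E'
from h import *
w=robot.get_image("wrist")
print(at_z(w,281,231,.11),at_z(w,285,320,.12))
E
python3 -m inch '[[[1,0.5,-1.2],[-0.005,-0.06,0.005],5],[[0.8,0.5,-0.6],[0,0,0],5],[[0,0.5,0],[0,0,0],5],[[0,0,0],[0,0,0],5]]';python3 go.py .584 .054 .095
```

```text
[0.55315422 0.05609163 0.11      ] [0.61178893 0.05487534 0.12      ]
t: 53.1
ee_pos: [0.5836, 0.0617, 0.1815]
orientation: [0.707, -0.707, -0.006, -0.002]
wrist_force: [0.2, 0.5, 0.7]
width: 0.0497
t 53.1 shift [-0.06  8.65 -0.78] tilt [-0.001  0.     0.011] yaw 90.3 F [0.2 0.5 0.7]
```

```bash
python3 -m inch '[[[0,2,-0.5],[0,0,0.01],4.5],[[0,2.5,-0.2],[0,0,0],4.5],[[0,2,0],[0,0,0],4.5],[[0,1,0],[0,0,0],4.5],[[0,0,0],[0,0,0],4.5]]';python3 go.py .583 .054 .094
```

```text
t: 53.72
ee_pos: [0.5821, 0.0545, 0.1004]
orientation: [0.707, -0.707, -0.001, 0.003]
wrist_force: [0.3, 0.4, 0.4]
width: 0.0449
t 53.725 shift [ 0.09  0.64 -0.05] tilt [-0.001  0.    -0.004] yaw 90.3 F [0.3 0.4 0.4]
```

```bash
python3 -m inch '[[[0,0.6,0],[0,0,-0.004],3],[[0,0,0],[0,0,0],0.5],[[0,0,0],[0,0,0],0.5],[[0,0,0],[0,0,0],0.5],[[0,0,0],[0,0,0],0.5],[[0,0,-1],[0,0,0],0.5],[[0,0,-1.2],[0,0,0],0.5],[[0,0,-1.2],[0,0,0],0.5],[[0,0,-1.2],[0,0,0],0.5]]';python3 go.py .583 -.061 .094
```

```text
t: 54.85
ee_pos: [0.5837, 0.0075, 0.0959]
orientation: [0.708, -0.706, -0.004, 0.001]
wrist_force: [0.6, 2.2, -1.3]
width: 0.0137
t 54.85 shift [-0.13  0.17 -6.85] tilt [-0.003  0.     0.005] yaw 90.5 F [ 0.6  2.2 -1.3]
```

```bash
python3 -m inch '[[[0,0,-1.4],[0,0,0],0.5],[[0,0,-1.4],[0,0,0],0.5],[[0,0,-1.4],[0,0,0],0.5],[[0,0,-1.2],[0,0,0],0.5],[[0,0,-1],[0,0,0],0.5],[[0,0,-0.6],[0,0,0],0.5],[[0,0,-0.5],[0,0,0],0.5],[[0,0,-0.5],[0,0,0],0.5]]';python3 go.py .583 -.061 .094
```

```text
t: 55.85
ee_pos: [0.5846, -0.061, 0.0958]
orientation: [0.721, -0.693, -0.006, 0.003]
wrist_force: [0.6, 14.2, 0.3]
width: 0.0137
t 55.85 shift [-0.16  0.18 -0.  ] tilt [-0.039  0.     0.005] yaw 90.8 F [ 0.6 14.2  0.3]
```

```bash
python3 -m inch '[[[0,0,0.2],[-0.02,0,0],2],[[0,0,0],[0,0,0],3],[[0,-3,0],[-0.015,0,0],4],[[0,-5,0],[0,0,0],4],[[-1,-4,1],[0,0,0],4],[[-3,0,1.5],[0,0,0],4],[[-3,0,1.5],[0,0,0],4],[[-1,0,1],[0,0,0],4],[[0,0,0],[0,0,0],4]]';python3 go.py .504 -.007 .135; python3 lb.py 11w
```

```text
t: 56.98
ee_pos: [0.5017, -0.0178, 0.221]
orientation: [-0.704, 0.71, 0.004, 0.0]
wrist_force: [0.4, -0.8, -0.6]
width: 0.0398
t 56.975 shift [0.18 8.59 1.15] tilt [ 0.009 -0.     0.006] yaw 90.3 F [ 0.4 -0.8 -0.6]
[ 0.502  -0.0181  0.2209] 57.025 rotvec->down: jaw yaw deg 90.3
tilt fix (tool rad) [ 0.009 -0.     0.006]
```

View pics/11w.png

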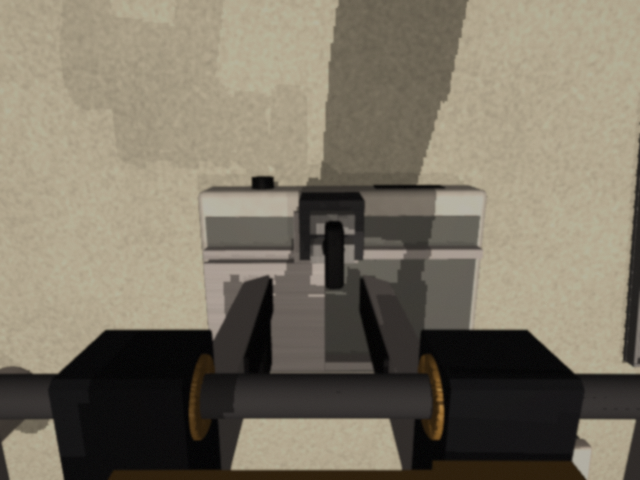

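```bash
python3 -m inch '[[[0.1,1.5,0.7],[0.009,0,0.006],4],[[0.1,2,0.4],[0,0,0],4],[[0,1,0],[0,0,0],3.5],[[0,0,0],[0,0,0],3]]';python3 go.py .504 -.007 .134
```

```text
t: 57.58
ee_pos: [0.5055, -0.0076, 0.1697]
orientation: [0.708, -0.706, 0.001, 0.003]
wrist_force: [0.2, -0.2, 0.9]
width: 0.0307
t 57.575 shift [-0.13  3.57  0.06] tilt [-0.002  0.    -0.006] yaw 90.2 F [ 0.2 -0.2  0.9]
```

```bash
python3 -m inch '[[[-0.1,1.5,0.05],[0,0,-0.004],3],[[0,1.2,0],[0,0,0],3],[[0,0.6,0],[0,0,0],3],[[0,0,0],[0,0,0],3]]';python3 go.py .504 -.007 .134
```

```text
t: 58.08
ee_pos: [0.5046, -0.0073, 0.1347]
orientation: [0.708, -0.707, -0.001, 0.001]
wrist_force: [0.2, 0.2, -0.1]
width: 0.0301
t 58.075 shift [-0.06  0.07  0.03] tilt [-0.002  0.    -0.001] yaw 90.2 F [ 0.2  0.2 -0.1]
```

```bash
python3 -m inch '[[[0,0,0],[0,0,0],0.5],[[0,0,0],[0,0,0],0.5],[[0,0,0],[0,0,0],0.5],[[0,0,0],[0,0,0],0.5],[[0,-0.3,0],[0,0,0],0.5],[[0,-0.3,0],[0,0,0],0.5],[[0,-0.1,0],[0,0,0],0.5]]';python3 go.py .504 -.007 .134
```

```text
t: 58.95
ee_pos: [0.505, -0.0072, 0.1396]
orientation: [0.708, -0.706, -0.001, 0.002]
wrist_force: [2.8, 0.2, -8.0]
width: 0.0119
t 58.95 shift [-0.1   0.56  0.02] tilt [-0.002  0.    -0.001] yaw 90.2 F [ 2.8  0.2 -8. ]
```

```bash
python3 -m inch '[[[0,-0.1,0],[0,0.17,0],0.5],[[0,-0.05,0],[0,0.17,0],0.5],[[0,-0.05,0],[0,0.17,0],0.5],[[0,-0.03,0],[0,0.17,0],0.5],[[0,-0.03,0],[0,0.17,0],0.5],[[0,-0.03,0],[0,0.17,0],0.5],[[0,-0.03,0],[0,0.17,0],0.5],[[0,-0.03,0],[0,0.17,0],0.5]]';python3 go.py .504 -.007 .134
```

```text
t: 59.95
ee_pos: [0.5043, -0.0082, 0.1387]
orientation: [-0.539, 0.541, -0.458, 0.455]
wrist_force: [2.1, 0.4, -7.7]
width: 0.0114
t 59.95 shift [-0.12  0.47 -0.01] tilt [ 0.006  0.    -0.002] yaw 9.6 F [ 2.1  0.4 -7.7]
```

```bash
python3 -m inch '[[[0,-0.03,0],[0.006,0.1,0],0.5],[[0,-0.03,0],[0,0.06,0],0.5],[[0,0,0],[0,0,0],0.5]]';python3 go.py .504 -.007 .121; python3 -m inch '[[[0,0.4,0],[0,0,0],0.5],[[0,0.4,0],[0,0,0],0.5],[[0,0.4,0],[0,0,0],0.5],[[0,0.4,0],[0,0,0],0.5]]';python3 go.py .504 -.007 .121
```

```text
t: 60.32
ee_pos: [0.504, -0.0082, 0.1378]
orientation: [0.501, -0.5, 0.5, -0.499]
wrist_force: [3.0, 0.5, -8.2]
width: 0.0115
t 60.325 shift [-0.12  1.68  0.  ] tilt [ 0.001  0.    -0.002] yaw 0.1 F [ 3.   0.5 -8.2]
t: 60.82
ee_pos: [0.5042, -0.0082, 0.1217]
orientation: [0.501, -0.501, 0.499, -0.498]
wrist_force: [-1.2, 0.5, 15.2]
width: 0.0119
t 60.825 shift [-0.12  0.07 -0.02] tilt [ 0.001  0.    -0.002] yaw 0.2 F [-1.2  0.5 15.2]
```

```bash
python3 -m inch '[[[0,-0.05,0],[0,0,0],2],[[0,0,0],[0,0,0],3],[[0,0,0],[0,0,0],3],[[0,-3,0],[0,0,0],3],[[0,-4,0],[0,0,0],3],[[-2,-4,1],[0,0,0],3],[[-3,-3,2],[0,0,0],3],[[-4,0,1],[0,0,0],3],[[0,0,0],[0,0,0],3]]'; python3 lb.py 12w
python3 - <<'E'
from h import *
for n in("side","scene"):
    im=robot.get_image(n); save(im,"12"+n)
    print(n,[(np.round(d["rect"]).tolist(),round(d["p"],2)) for d in robot.recognise("bottle_a",n)],[(np.round(d["rect"]).tolist(),round(d["p"],2)) for d in robot.recognise("pin_knob",n)])
a=cv2.imread("pics/12w.png"); b=cv2.imread("pics/12side.png")[150:330,120:400]
c=cv2.imread("pics/0_side.png")[150:330,120:400]
top=np.hstack([cv2.resize(b,(400,257)),cv2.resize(c,(400,257))])
cv2.imwrite("pics/v12.png",np.vstack([top,cv2.copyMakeBorder(cv2.resize(a,(440,330)),0,0,0,360,0)]))
E
```

```text
t: 61.95
ee_pos: [0.5449, 0.0832, 0.2717]
orientation: [0.502, -0.499, 0.499, -0.5]
wrist_force: [-0.4, -0.1, 0.1]
width: 0.0299
[0.5448 0.082  0.272 ] 62.0 rotvec->down: jaw yaw deg 0.0
tilt fix (tool rad) [-0.005  0.    -0.   ]
[541, 444, 22, 36] 0.55
side [([194.0, 200.0, 21.0, 32.0], 0.7), ([176.0, 216.0, 13.0, 26.0], 0.56), ([215.0, 184.0, 27.0, 40.0], 0.55)] [([294.0, 233.0, 15.0, 20.0], 0.61)]
scene [([410.0, 204.0, 11.0, 14.0], 0.76), ([427.0, 217.0, 21.0, 37.0], 0.58), ([423.0, 212.0, 16.0, 27.0], 0.5)] [([300.0, 215.0, 15.0, 11.0], 0.71), ([391.0, 277.0, 59.0, 44.0], 0.43), ([385.0, 203.0, 94.0, 62.0], 0.22)]
```

View pics/v12.png

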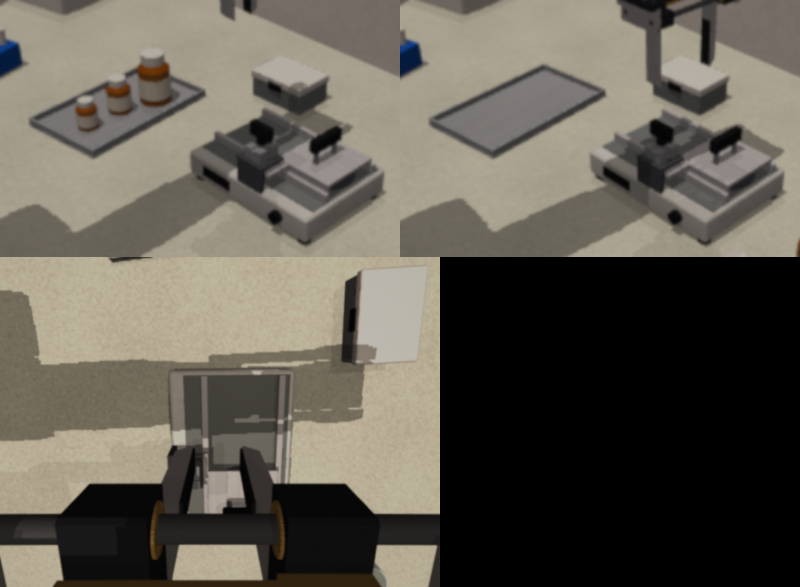

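Run:
```python
import cv2,numpy as np
for n,(x,y,w,h) in {"side":(285,222,100,60),"scene":(270,205,60,60)}.items():
    a=cv2.imread(f"pics/0_{n}.png",0)[y:y+h,x:x+w];b=cv2.imread(f"pics/12{n}.png",0)[y:y+h,x:x+w]
    if n=="side":
        for nm,t in(("knob",(292,230,20,18)),("cover handle",(330,235,35,28))):
            T=cv2.imread("pics/0_side.png",0)[t[1]:t[1]+t[3],t[0]:t[0]+t[2]]
            S=cv2.imread("pics/12side.png",0)[t[1]-8:t[1]+t[3]+8,t[0]-8:t[0]+t[2]+8]
            _,v,_,l=cv2.minMaxLoc(cv2.matchTemplate(S,T,5)); print(nm,"shift px",l[0]-8,l[1]-8,round(v,3))
    cv2.imwrite(f"pics/c_{n}.png",cv2.resize(np.hstack([a,b]),None,fx=4,fy=4))
```

```text
knob shift px 0 0 0.965
cover handle shift px 0 0 0.841
```

View pics/c_side.png

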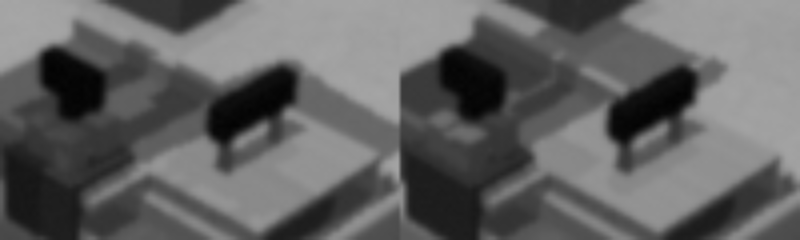

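The knob and handle are back where they started, with 0 px shift in the side view, and three bottles stand in the tray.

```bash
python3 -c "
from rig import robot
print(robot.hand_in(), robot.sense()['t'])"
```

```text
the job is handed in; nothing more can be done
the job is handed in; nothing more can be done
```

The job is done and handed in, at about 62 s on the robot's clock. No verdict came back.

- **Mixer:** I pulled the pin, parked it a quarter turn counter-clockwise and slid the cover fully open (115 mm of travel). At the end I slid the cover shut against its stop and turned the pin back to lock it.
- **Bottles:** Three amber bottles were there: `bottle_a`, `bottle_c` and `bottle_d`. I mixed them in that order. Each was held upright on the middle of the pad and pressed 10 mm down onto the stop for about a second. The total load was 10–17 N, except that `bottle_c` and `bottle_d` had eased to about the 10 N needed at the end of their holds. I then stood each one in the tray.
- **Last checks:** In the side picture all three bottles stand upright in the tray. The knob and the cover handle match the starting picture with 0 px shift, where 1 px is roughly 1–2 mm. The wrist force was back near zero with the arm clear.
- **Disagreement:** The first rough positions for `bottle_a` and `bottle_c`, from the fixed cameras, were 1–2 cm off the wrist-camera ones, so I used the wrist camera. No bottle appeared to have been knocked aside.
- **Not confirmed directly:** When I pressed the pin home, the gripper stopped about 1 mm above where I expected. I put this down to a small slip in the grip, because the pin had bottomed at 15 N and the picture shows the knob at its starting height.

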